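Hang the dial thermometer in the water bath's eyelet

ROBOT

A 6-joint arm with a two-finger parallel gripper is mounted at the origin on the work surface. World frame = base frame: x ahead of the robot, y to its left, z up, the work surface at z = 0. Lengths are in mm, angles in rad, forces in N, time in s.
With the tool pointing down it reaches from about 325 to 775 mm from the base axis. Payload 5.5 kg.
Tool frame: the origin (TCP) lies at the very end of the fingers, on their centre line; the grasp point (between the pads) lies 19 mm behind it (ctrl.tcp_to_grasp is the z of the grasp point in the tool frame, in mm); z points along the fingers, y is the line along which they close (so a half turn about z gives the same grasp; the last joint's range is limited). The gripper opens to 88 mm and grips with 3 to 60 N. Pads are 20 mm wide; open, the fingers measure 115 mm over their backs; the gripper's body (75 mm by 178 mm) begins 61 mm behind the grasp point.
Start: joints at [1.105, 0.091, 1.231, -0, 1.82, -0.057], TCP at [238.511, 550.571, 222.631] pointing down, gripper open.
Joint ranges: [-2.87, 2.87], [-0.86, 2.18], [0.17, 2.46], [-1.51, 4.65], [0.06, 2.69], [-2.65, 2.65]. Speed limits (rad/s): [2.57, 2.57, 3.01, 3.14, 3.14, 3.14].

INTERFACE

Orientations are given as a unit quaternion [x, y, z, w].
In Python, from bench import ctrl gives the robot as it stands.
- The arm moves only by the tool move_arm, never from a script. Its argument "moves" is a list of rows, each an object with "translation": the shift along the tool's x, y, z in cm, a list of three; "twist": the turn about the tool's z in rad; "fingers": the closure in counts, from 0 (fully open) to 255 (shut). A call has exactly 8 rows; each row is the pose to reach, as a shift and turn from the pose commanded when the call began, along the tool's axes at that moment; what a row does not reach only later rows make up. A row lasts 1/12 s, in which the tool goes at most 41.7 mm and 7.16 degrees, less where a joint would pass 70% of its speed; a pose out of reach is approached as far as the arm can. A call with a gripper value outside its range is refused whole. The fingers move at their own pace and stop on an object; "newtons" is the grip in N (left out, the last holds). Time passes only in rows, so rows that repeat a pose let the fingers close, or fill a call up. It gives the time, the measured TCP pose, the force, the opening and the grip force at its end, in the units of the state.
- ctrl.get_obs(): the state, without advancing time (a new reading comes with each control period).
- ctrl.capture(name): name is "scene" or "side" or "wrist"; returns a dict with "pixels" (384x512x3 uint8, red, green, blue), "range_z" (384x512 float32, mm along the optical axis (not along the pixel's ray), 0 where there is no reading), "camera_matrix" (3x3 intrinsics, pixels), "cam_to_world" (4x4, takes a point from camera to world coordinates). Camera axes: x right, y up, looking along -z (the intrinsics and any distortion apply to the point x, -y, -z); pixel columns grow to the right and rows downward; lengths in mm; the calibration is good to about 2 mm. A picture is of the moment at which its call begins.
- ctrl.job_done(): hands the job in; it is judged then, once.
Trained networks look in a picture, given as the dict that the camera call returned (one of the last four; its "shot" number tells which), for a name from the list of things; names that differ only in an ending like _2 or _b are one class to them, and where a whole thing is asked for, a point or a joint stands for the part that bears it (a point fixed in the world has none). Each returns a list of dicts, best first, with "confidence" (0 to 1); they miss things now and then, are a little off and sometimes report something else, mostly with a low value. They report only what shows in the picture. A call takes as long as a camera call.
- ctrl.recognise(picture, thing): "extent" ([centre column, centre row, width, height] in pixels, round what is visible of it).
- ctrl.spot_point(picture, thing): "centre" ([column, row] in pixels: a listed point, or the origin of a listed thing).
The state is a dict: "time": time; "joints": joint angles; "joint_velocities": joint speeds; "joint_torque": joint torques, N m; "tool_pos": TCP position; "ee_rot": TCP orientation; "contact_force": force on the tool from outside, world axes, zero at the start; "moment": the same for the moment, N m; "gripper_width": finger opening in mm; "grasp_force": force on a finger pad.
Only numpy, scipy, OpenCV 4.12 (cv2) and the standard library are available. Lean on these libraries where they do the work, as an engineer would, in place of code of your own. Each camera call takes 0.05 s, during which the arm holds its last target. There are 200 camera calls.

TASK

Take the dial thermometer (the rod with the flat round dial head) out of the rod rack and lower it gently, stem first, through the black-rimmed eyelet in the lid of the water bath until its collar rests on the rim, then let go. Leave the T-handled stirrer and the ball-headed rod standing in the rack.

Things in the scene. Friction and masses are not known exactly. Their poses are not given: they have to be found in the camera images.
- thermometer: Steel dial thermometer upright in a hole of a white rack. Stem 8 mm dia, 75 mm long, below the origin; origin: underside centre of its flat collar (48 mm dia, 5 thick), resting on the rack; then neck 16 mm dia; round flat head 48 mm dia, from 27 to 43 mm above the origin, white dial on top. z up. At the start y runs along the rack's row, x across it, where the sides are free. 60-130 g.
- eyelet (a point): Centre of the eyelet's mouth at the top of its black rubber rim (inside 26, outside 44 mm dia, 6 mm proud), in the flat steel lid of a fixed bath (220 x 180 mm, lid 102 mm above the bench). Free for 95 mm below. z up, x, y along the bath: the eyelet lies 60 mm to -x, 40 mm to +y of the lid's centre. A capped cup (67 mm tall) stands loose on the lid, about 100 mm off; a 35 mm high handle at +x.
- stirrer: Bystander in the same rack: steel stem 8 mm dia, 75 mm long, below a collar 36 mm dia. Origin at the collar's underside centre, z up. T crossbar 56 mm long, 12 mm thick, 38 mm above the origin. Fixed rack: top 100 mm above the bench, 80 x 230 mm, three 20 mm holes 70 mm apart, in which the three rods stand in any order.
- ball_rod: Bystander in the same rack: steel stem 8 mm dia, 75 mm long, below a collar 36 mm dia. Origin at the collar's underside centre, z up. Black ball 28 mm dia, centre 36 mm above the origin.

How it is judged:
By the outcome, as a careful person would: the job done as asked, in the order asked, and still so for the second after the job is handed in, with the robot touching nothing.
It also fails if it takes over 48 s, if anything falls off the work surface, if the arm or the gripper's body presses on something with over 40 N, if the wrist force passes 120 N, or if a joint passes its speed limit or range.

## Working session

There is one attempt and no reset: what is moved stays moved. The work goes in short steps, Python scripts to look and compute and a tool call to move; the robot and the scene stay as the last step left them, time stands still between calls to the robot, and variables do not carry over. Pictures are saved under pics/ and viewed, at most 10 in all, crops included, and the job is handed in when it is done.

Besides the shell and the picture viewer there is one more tool, called after "Request:" in YAML: its name, and indented under it one key for each argument. move_arm: Moves the arm, as the interface text tells. Its arguments: {"type":"object","properties":{"moves":{"type":"array"},"newtons":{"type":"number"}},"required":["moves"]}

```bash
mkdir -p pics; cat > h.py <<'E'
import numpy as np, cv2
from bench import ctrl
def ray(p,uv):
    K=np.array(p["camera_matrix"]);T=np.array(p["cam_to_world"])
    d=np.linalg.inv(K)@[uv[0],uv[1],1]; d=T[:3,:3]@[d[0],-d[1],-d[2]]
    return T[:3,3],d   # d scaled to unit depth
def depth_pt(p,uv):
    c,r=int(round(uv[0])),int(round(uv[1])); w=p["range_z"][max(r-2,0):r+3,max(c-2,0):c+3]; w=w[w>0]
    if not len(w): return None
    o,d=ray(p,uv); return o+d*np.median(w)
def at_z(p,uv,z):
    o,d=ray(p,uv); return o+d*(z-o[2])/d[2]
def tri(rs):
    A=np.zeros((3,3));b=np.zeros(3)
    for o,d in rs:
        d=d/np.linalg.norm(d);P=np.eye(3)-np.outer(d,d);A+=P;b+=P@o
    x=np.linalg.solve(A,b); return x
E
python3 - <<'E'
from h import *
np.set_printoptions(precision=1,suppress=True)
R={}
ims=[]
for n in ("scene","side","wrist"):
    p=ctrl.capture(n); ims.append(p["pixels"])
    for t in ("thermometer","eyelet","stirrer","ball_rod"):
        s=ctrl.spot_point(p,t)[:2]
        e=ctrl.recognise(p,t)[:1] if t!="eyelet" else []
        for q in s: print(n,t,round(q["confidence"],2),np.array(q["centre"]),depth_pt(p,q["centre"]),at_z(p,q["centre"],108 if t=="eyelet" else 100))
        for q in e: print("   ext",round(q["confidence"],2),np.array(q["extent"]))
        if s: R.setdefault(t,[]).append(ray(p,s[0]["centre"]))
for t in R:
    if len(R[t])>1: print(t,"tri",tri(R[t]),[tri([R[t][i],R[t][j]]) for i in range(len(R[t])) for j in range(i)])
for n,i in zip("abc",ims): cv2.imwrite(f"pics/{n}.png",i[...,::-1])
cv2.imwrite("pics/ab.png",cv2.resize(np.vstack(ims[:2])[...,::-1],(400,600)))
o=ctrl.get_obs();print(o["time"],o["tool_pos"],o["ee_rot"])
E
```

```text
scene thermometer 0.74 [165.9 172.2] [ 526.  -271.9  106.6] [ 520.4 -275.3  100. ]
   ext 0.56 [165.6 165.8  22.3  23.3]
scene eyelet 0.59 [362.1 199. ] [477.8 263.4  91.7] [492.4 261.  108. ]
scene stirrer 0.62 [212.2 191.3] [ 559.  -127.9  103.8] [ 555.9 -129.2  100. ]
   ext 0.73 [208.4 184.8  17.4  20.6]
scene ball_rod 0.45 [190.2 177.1] [ 527.9 -200.4  107.6] [ 521.5 -203.6  100. ]
   ext 0.45 [189.4 174.8  15.7  16.7]
side thermometer 0.83 [342.7 304.2] [ 499.6 -295.4  140.8] [ 517.4 -280.8  100. ]
   ext 0.81 [343.5 298.8  29.4  31.4]
side eyelet 0.89 [198.8 142.1] [494.3 278.   94.3] [488.8 262.8 108. ]
side stirrer 0.5 [312.3 245.2] [ 545.5 -146.3  105.3] [ 548.  -143.4  100. ]
   ext 0.57 [315.  235.8  15.3  29.5]
side ball_rod 0.74 [323. 276.] [ 520.7 -215.5  104.6] [ 522.8 -213.5  100. ]
   ext 0.89 [322.9 266.6  16.2  20. ]
thermometer tri [ 518.2 -278.3   96.4] [array([ 518.2, -278.3,   96.4])]
eyelet tri [489.8 262.3 106.7] [array([489.8, 262.3, 106.7])]
stirrer tri [ 550.8 -135.1   90.5] [array([ 550.8, -135.1,   90.5])]
ball_rod tri [ 521.9 -208.3   97. ] [array([ 521.9, -208.3,   97. ])]
1.2 [238.5 550.6 222.6] [0.2 1.  0.  0. ]
```

View pics/a.png

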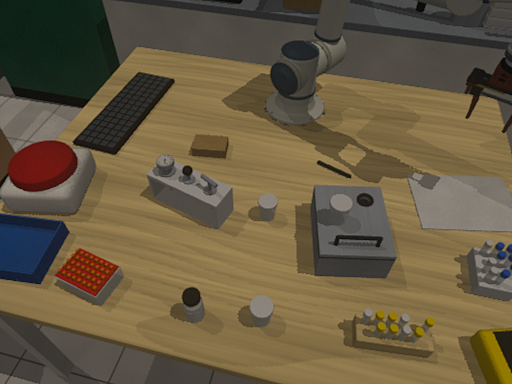

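View pics/b.png

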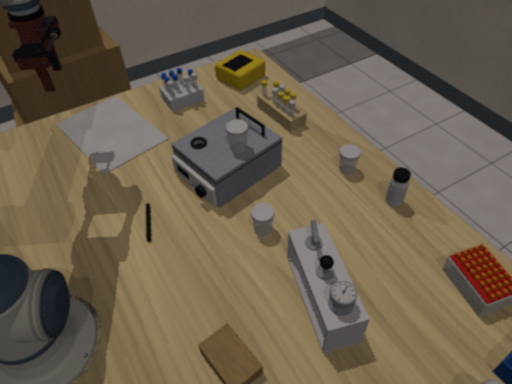

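```bash
python3 -c "
from bench import ctrl
import numpy as np
from scipy.spatial.transform import Rotation as R
o=ctrl.get_obs();print(o, R.from_quat(o['ee_rot']).as_matrix().round(3), ctrl.tcp_to_grasp)
p=ctrl.capture('wrist');T=np.array(p['cam_to_world']);print(T.round(2),p['camera_matrix'])"
```

```text
{'time': 1.2, 'joints': array([ 1.10527398e+00,  9.10632699e-02,  1.23071845e+00, -5.91251887e-06,
        1.81977664e+00, -5.67087404e-02]), 'joint_velocities': array([ 0.00036457, -0.00041198, -0.00045847, -0.00044784,  0.00064964,
       -0.0004624 ]), 'joint_torque': array([ 6.88069190e-05, -4.46216083e+01, -4.06511593e+01,  6.99274940e-02,
        1.96233101e-02, -1.57465081e-06]), 'tool_pos': array([238.52700952, 550.56447583, 222.64278807]), 'ee_rot': array([2.02987064e-01, 9.79181419e-01, 1.58220247e-05, 7.19351923e-06]), 'contact_force': array([ 0.90991123, -0.18628645, -0.54902354]), 'moment': array([ 0.00430373,  0.01648032, -0.02801639]), 'grasp_force': 0.0, 'gripper_width': 88.09821045625068} [[-0.918  0.398  0.   ]
 [ 0.398  0.918  0.   ]
 [-0.     0.    -1.   ]] -18.700000000000003
[[ 4.0000e-01 -8.8000e-01 -2.4000e-01  1.7230e+02]
 [ 9.2000e-01  3.8000e-01  1.0000e-01  5.7862e+02]
 [ 0.0000e+00 -2.7000e-01  9.6000e-01  3.8351e+02]
 [ 0.0000e+00  0.0000e+00  0.0000e+00  1.0000e+00]] [[304.72272669   0.         256.13341218]
 [  0.         304.72272669 196.34507367]
 [  0.           0.           1.        ]]
```

Scene: the thermometer's dial is at (166,163), the ball at (188,172), the T stirrer at (209,184) and the eyelet at (365,199). A loose cup stands beside the eyelet at (341,204). The side view agrees. I'll pass over the eyelet first for a closer look.

Request:
move_arm:
  moves:
    - {"translation": [-3.6,-1.75,0],"twist": 0.11,"fingers": 0}
    - {"translation": [-7.2,-3.5,0],"twist": 0.22,"fingers": 0}
    - {"translation": [-10.8,-5.2,0],"twist": 0.33,"fingers": 0}
    - {"translation": [-14.5,-7,0],"twist": 0.45,"fingers": 0}
    - {"translation": [-18.1,-8.7,0],"twist": 0.56,"fingers": 0}
    - {"translation": [-21.7,-10.5,0],"twist": 0.67,"fingers": 0}
    - {"translation": [-25.4,-12.2,0],"twist": 0.78,"fingers": 0}
    - {"translation": [-29,-14,0],"twist": 0.9,"fingers": 0}

```text
time: 1.92
tool_pos: [450.0, 305.2, 222.8]
ee_rot: [0.611, 0.792, 0.0, 0.0]
contact_force: [-0.8, 0.7, 0.2]
gripper_width: 87.9
grasp_force: 0.0
```

```bash
cat > look.py <<'E'
import sys
from h import *
from scipy.spatial.transform import Rotation as R
np.set_printoptions(precision=2,suppress=True)
p=ctrl.capture("wrist"); cv2.imwrite(f"pics/{sys.argv[1]}.png",p["pixels"][...,::-1])
for t in sys.argv[2:]:
    for q in ctrl.spot_point(p,t)[:2]:
        u=q["centre"]; o,d=ray(p,u); print(t,round(q["confidence"],2),np.array(u),depth_pt(p,u),"z108",at_z(p,u,108),"z100",at_z(p,u,100))
    if t!="eyelet":
        for q in ctrl.recognise(p,t)[:1]: print("  ext",round(q["confidence"],2),np.array(q["extent"]))
np.savez(f"pics/{sys.argv[1]}.npz",**{k:np.array(p[k]) for k in ("pixels","range_z","camera_matrix","cam_to_world")})
o=ctrl.get_obs();print(o["time"],o["tool_pos"],o["joints"],o["contact_force"],o["gripper_width"],o["grasp_force"]);print(R.from_quat(o["ee_rot"]).as_matrix())
E
python3 look.py w1 eyelet
```

```text
eyelet 0.85 [285.  240.2] [493.88 258.39  89.55] z108 [489.98 265.66 108.  ] z100 [491.67 262.51 100.  ]
2.0167 [452.13 302.39 222.45] [ 0.53 -0.06  1.38 -0.    1.82  0.28] [-0.36  0.21  0.56] 87.35865404836669 0.0
[[-0.25  0.97  0.  ]
 [ 0.97  0.25 -0.  ]
 [-0.    0.   -1.  ]]
```

View pics/w1.png

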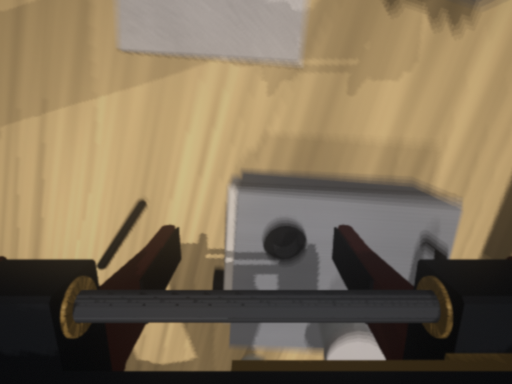

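```bash
cat > ring.py <<'E'
import sys
from h import *
np.set_printoptions(precision=2,suppress=True)
f=np.load(f"pics/{sys.argv[1]}.npz"); u0=np.array([float(sys.argv[2]),float(sys.argv[3])])
K=f["camera_matrix"];T=f["cam_to_world"];Z=f["range_z"]
v,u=np.mgrid[0:384,0:512]
P=np.stack([(u-K[0,2])/K[0,0]*Z,-(v-K[1,2])/K[1,1]*Z,-Z],-1)@T[:3,:3].T+T[:3,3]
c=at_z(f,u0,108); r=np.hypot(P[...,0]-c[0],P[...,1]-c[1])
m=(r<70)&(Z>0)
h=np.histogram(P[...,2][m],bins=np.arange(60,190,2));print([(int(a),int(n)) for n,a in zip(*h) if n>8])
g=f["pixels"].mean(-1)
dark=((r<35)&(g<60)).astype(np.uint8)
n,l,s,ce=cv2.connectedComponentsWithStats(dark)
k=1+np.argmax(s[1:,4]);print(s[k],ce[k])
cs,_=cv2.findContours((l==k).astype(np.uint8),cv2.RETR_EXTERNAL,cv2.CHAIN_APPROX_NONE)
e=cv2.fitEllipse(max(cs,key=len));print("ellipse",e,"z108",at_z(f,e[0],108),"z102",at_z(f,e[0],102))
E
python3 ring.py w1 285 240
```

```text
[(60, 33), (62, 41), (64, 37), (66, 162), (68, 491), (70, 55), (72, 38), (74, 38), (76, 42), (78, 43), (80, 37), (82, 32), (86, 32), (88, 416), (90, 147), (92, 59), (94, 71), (96, 50), (98, 838), (100, 7907), (102, 451), (104, 177), (106, 745), (108, 25)]
[ 264  225   42   39 1244] [284.89 243.47]
ellipse ((284.8841857910156, 243.46951293945312), (37.13764572143555, 41.04716491699219), 83.52531433105469) z108 [490.83 262.31 108.  ] z102 [492.12 259.87 102.  ]
```

The close wrist view shows the eyelet as a black ring at (285,243), which is about (490.5, 262.5, 108). That agrees with the other two views. Next stop is the rack.

Request:
move_arm:
  moves:
    - {"translation": [-3.7,-0.55,0],"twist": 0.06,"fingers": 0}
    - {"translation": [-7.5,-1.1,0],"twist": 0.12,"fingers": 0}
    - {"translation": [-11.2,-1.65,0],"twist": 0.18,"fingers": 0}
    - {"translation": [-15,-2.2,0],"twist": 0.24,"fingers": 0}
    - {"translation": [-18.7,-2.75,0],"twist": 0.3,"fingers": 0}
    - {"translation": [-22.5,-3.3,0],"twist": 0.36,"fingers": 0}
    - {"translation": [-26.2,-3.85,0],"twist": 0.42,"fingers": 0}
    - {"translation": [-30,-4.4,0],"twist": 0.49,"fingers": 0}

```text
time: 2.68
tool_pos: [484.0, 4.8, 223.0]
ee_rot: [0.783, 0.622, 0.0, 0.0]
contact_force: [0.4, 1.2, -0.9]
gripper_width: 87.8
grasp_force: 0.0
```

Request:
move_arm:
  moves:
    - {"translation": [-4.0,1.45,0],"twist": 0,"fingers": 0}
    - {"translation": [-8,2.9,0],"twist": 0,"fingers": 0}
    - {"translation": [-12,4.35,0],"twist": 0,"fingers": 0}
    - {"translation": [-16,5.8,0],"twist": 0,"fingers": 0}
    - {"translation": [-20,7.2,0],"twist": 0,"fingers": 0}
    - {"translation": [-24,8.7,0],"twist": 0,"fingers": 0}
    - {"translation": [-26,9.4,0],"twist": 0,"fingers": 0}
    - {"translation": [-26.8,9.7,0],"twist": 0,"fingers": 0}

```text
time: 3.35
tool_pos: [517.9, -280.5, 221.6]
ee_rot: [0.784, 0.621, -0.001, -0.0]
contact_force: [0.6, -0.4, -0.3]
gripper_width: 88.0
grasp_force: 0.0
```

```bash
python3 look.py w2 thermometer ball_rod stirrer
```

```text
thermometer 0.58 [252.  184.8] [ 518.61 -264.61  142.37] z108 [ 516.32 -272.31  108.  ] z100 [ 515.78 -274.11  100.  ]
  ext 0.88 [252.6 193.8  62.3  65.7]
ball_rod 0.73 [248.8 109.4] [ 529.92 -207.13  148.93] z108 [ 529.09 -206.49  108.  ] z100 [ 528.92 -206.36  100.  ]
  ext 0.77 [251.8 111.7  40.   39.6]
stirrer 0.85 [259.1  21.6] [ 550.8  -150.65  142.06] z108 [ 553.09 -142.12  108.  ] z100 [ 553.63 -140.12  100.  ]
  ext 0.59 [261.4  24.9  44.5  49.8]
3.7 [ 518.45 -275.56  223.25] [-0.55  0.06  1.27  0.    1.82 -0.32] [-0.96 -0.78  0.98] 87.94722091370966 0.0
[[ 0.22  0.97  0.  ]
 [ 0.97 -0.22 -0.  ]
 [ 0.    0.   -1.  ]]
```

View pics/w2.png

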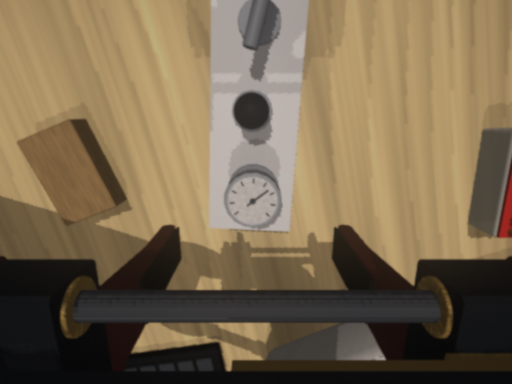

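The dial is at (252,198), the ball at (252,111) and the T handle at (260,24). The fingers straddle the row, so its sides are free. The arm has now settled, so I'll measure the head circle.

```bash
python3 look.py w3 thermometer; python3 - <<'E'
from h import *
np.set_printoptions(precision=2,suppress=True)
f=np.load("pics/w3.npz");K=f["camera_matrix"];T=f["cam_to_world"];Z=f["range_z"]
v,u=np.mgrid[0:384,0:512]
P=np.stack([(u-K[0,2])/K[0,0]*Z,-(v-K[1,2])/K[1,1]*Z,-Z],-1)@T[:3,:3].T+T[:3,3]
def blob(lo,hi,uv,name):
    m=((P[...,2]>lo)&(P[...,2]<hi)&(Z>0)&(v<240)).astype(np.uint8)
    n,l,s,c=cv2.connectedComponentsWithStats(m)
    k=1+np.argmin(np.hypot(*(c[1:]-uv).T)); q=P[l==k]
    (x,y),r=cv2.minEnclosingCircle(q[:,:2].astype(np.float32))
    print(name,s[k],c[k],"mean",q.mean(0),"circ",x,y,r,"z95",np.percentile(q[:,2],95)); return q
blob(130,160,[252,195],"thermo")
blob(118,165,[250,110],"ball")
q=blob(90,108,[252,150],"rack")
print("rack rect",cv2.minAreaRect(q[:,:2].astype(np.float32)),np.median(q[:,2]))
E
```

```text
thermometer 0.64 [252.  191.2] [ 517.94 -265.33  142.32] z108 [ 515.59 -273.77  108.  ] z100 [ 515.04 -275.74  100.  ]
  ext 0.83 [253.6 199.9  54.1  65.9]
3.85 [ 518.3  -276.23  223.12] [-0.55  0.06  1.27  0.    1.82 -0.32] [-0.79 -0.27  0.18] 87.48741661654256 0.0
[[ 0.22  0.97  0.  ]
 [ 0.97 -0.22 -0.  ]
 [-0.    0.   -1.  ]]
thermo [ 225  175   57   57 2528] [252.84 202.96] mean [ 516.28 -275.55  141.75] circ 515.930419921875 -277.1041259765625 23.88874626159668 z95 143.31479465417132
ball [ 235   99   35   36 1005] [252.03 116.44] mean [ 531.39 -207.68  144.45] circ 531.1286010742188 -207.85894775390625 13.95941162109375 z95 148.64153413529542
rack [  210     0   100   235 16093] [255.87 102.94] mean [ 535.98 -200.12   99.22] circ 531.2079467773438 -217.2247772216797 111.23665618896484 z95 102.81794461756091
rack rect ((530.9161376953125, -217.43426513671875), (208.9875946044922, 80.34370422363281), 74.041259765625) 98.95696602882668
```

Request:
move_arm:
  moves:
    - {"translation": [-0.1,-0.2,2],"twist": 0,"fingers": 0}
    - {"translation": [-0.1,-0.2,4],"twist": 0,"fingers": 0}
    - {"translation": [-0.1,-0.2,6],"twist": 0,"fingers": 0}
    - {"translation": [-0.1,-0.2,8],"twist": 0,"fingers": 0}
    - {"translation": [-0.1,-0.2,9.5],"twist": 0,"fingers": 0}
    - {"translation": [-0.1,-0.2,10.3],"twist": 0,"fingers": 0}
    - {"translation": [-0.1,-0.2,10.6],"twist": 0,"fingers": 0}
    - {"translation": [-0.1,-0.2,10.6],"twist": 0,"fingers": 0}

```text
time: 4.52
tool_pos: [515.8, -277.5, 116.4]
ee_rot: [0.783, 0.622, -0.0, -0.0]
contact_force: [-0.4, 0.3, 0.2]
gripper_width: 88.0
grasp_force: 0.0
```

Request:
move_arm:
  moves:
    - {"translation": [0,0,0],"twist": 0,"fingers": 60}
    - {"translation": [0,0,0],"twist": 0,"fingers": 90}
    - {"translation": [0,0,0],"twist": 0,"fingers": 120}
    - {"translation": [0,0,0],"twist": 0,"fingers": 150}
    - {"translation": [0,0,0],"twist": 0,"fingers": 170}
    - {"translation": [0,0,0],"twist": 0,"fingers": 170}
    - {"translation": [0,0,0],"twist": 0,"fingers": 170}
    - {"translation": [0,0,0],"twist": 0,"fingers": 170}
  newtons: 20

```text
time: 5.18
tool_pos: [515.9, -277.9, 116.9]
ee_rot: [0.783, 0.622, 0.0, 0.0]
contact_force: [0.5, 0.2, 1.0]
gripper_width: 47.8
grasp_force: 20.0
```

Request:
move_arm:
  moves:
    - {"translation": [0,0,-0.7],"twist": 0,"fingers": 170}
    - {"translation": [0,0,-2.2],"twist": 0,"fingers": 170}
    - {"translation": [0,0,-4.7],"twist": 0,"fingers": 170}
    - {"translation": [0,0,-7.5],"twist": 0,"fingers": 170}
    - {"translation": [0,0,-10.5],"twist": 0,"fingers": 170}
    - {"translation": [0,0,-13.5],"twist": 0,"fingers": 170}
    - {"translation": [0,0,-16],"twist": 0,"fingers": 170}
    - {"translation": [0,0,-17],"twist": 0,"fingers": 170}

```text
time: 5.85
tool_pos: [516.4, -278.1, 291.7]
ee_rot: [0.783, 0.622, 0.001, 0.003]
contact_force: [0.1, 0.0, 0.0]
gripper_width: 47.6
grasp_force: 20.0
```

```bash
python3 look.py w4 thermometer; python3 - <<'E'
from h import *
p=ctrl.capture("side"); s=ctrl.capture("scene")
cv2.imwrite("pics/l.png",np.hstack([cv2.resize(p["pixels"][150:350,240:440],(400,400)),cv2.resize(s["pixels"][60:260,90:290],(400,400))])[...,::-1])
E
```

```text
thermometer 0.8 [254.1 229.7] [ 519.84 -260.21  317.19] z108 [ 501.14 -341.11  108.  ] z100 [ 500.43 -344.2   100.  ]
  ext 0.7 [257.3 242.3  94.4  94.4]
6.0 [ 516.14 -277.95  286.65] [-0.55  0.08  1.13  0.    1.93 -0.32] [-0.47 -0.07 -1.75] 47.6165289017165 19.999960362911224
[[ 0.23  0.97  0.  ]
 [ 0.97 -0.23 -0.  ]
 [-0.    0.   -1.  ]]
```

View pics/l.png

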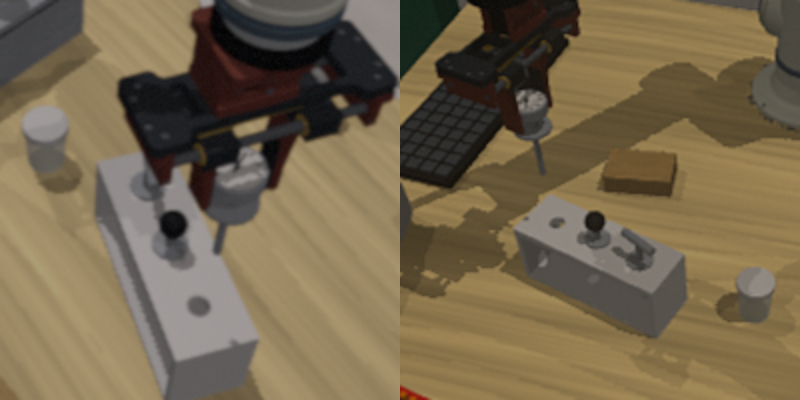

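The thermometer hangs straight in the gripper, and the two bystanders still stand in the rack. Now to a spot short of the eyelet, for a closer look ahead.

Request:
move_arm:
  moves:
    - {"translation": [1,-0.35,0],"twist": 0,"fingers": 170}
    - {"translation": [3,-1,0],"twist": 0,"fingers": 170}
    - {"translation": [6,-2,0],"twist": 0,"fingers": 170}
    - {"translation": [9.3,-3.1,0],"twist": 0,"fingers": 170}
    - {"translation": [12.6,-4.2,0],"twist": 0,"fingers": 170}
    - {"translation": [15.9,-5.3,0],"twist": 0,"fingers": 170}
    - {"translation": [19.2,-6.4,0],"twist": 0,"fingers": 170}
    - {"translation": [22.5,-7.5,0],"twist": 0,"fingers": 170}

```text
time: 6.77
tool_pos: [492.5, -39.5, 284.9]
ee_rot: [0.783, 0.622, -0.001, -0.001]
contact_force: [0.4, -0.2, -0.9]
gripper_width: 47.6
grasp_force: 20.0
```

Request:
move_arm:
  moves:
    - {"translation": [3.3,-1.1,0],"twist": 0,"fingers": 170}
    - {"translation": [6.6,-2.2,0],"twist": 0,"fingers": 170}
    - {"translation": [9.9,-3.3,0],"twist": 0,"fingers": 170}
    - {"translation": [13.2,-4.4,0],"twist": 0,"fingers": 170}
    - {"translation": [16.5,-5.5,0],"twist": 0,"fingers": 170}
    - {"translation": [19,-6.3,0],"twist": 0,"fingers": 170}
    - {"translation": [20.8,-6.9,0],"twist": 0,"fingers": 170}
    - {"translation": [21.6,-7.2,0],"twist": 0,"fingers": 170}

```text
time: 7.43
tool_pos: [470.9, 187.6, 284.8]
ee_rot: [0.782, 0.623, -0.001, -0.001]
contact_force: [0.1, 0.3, -1.0]
gripper_width: 47.8
grasp_force: 20.0
```

Request:
move_arm:
  moves:
    - {"translation": [0,0,0],"twist": 0,"fingers": 170}
    - {"translation": [0,0,0],"twist": 0,"fingers": 170}
    - {"translation": [0,0,0],"twist": 0,"fingers": 170}
    - {"translation": [0,0,0],"twist": 0,"fingers": 170}
    - {"translation": [0,0,0],"twist": 0,"fingers": 170}
    - {"translation": [0,0,0],"twist": 0,"fingers": 170}
    - {"translation": [0,0,0],"twist": 0,"fingers": 170}
    - {"translation": [0,0,0],"twist": 0,"fingers": 170}

```text
time: 8.1
tool_pos: [472.5, 184.6, 286.7]
ee_rot: [0.783, 0.622, 0.0, 0.0]
contact_force: [-0.8, 0.2, -0.6]
gripper_width: 47.2
grasp_force: 20.0
```

```bash
python3 look.py w5 eyelet thermometer; python3 - <<'E'
from h import *
np.set_printoptions(precision=2,suppress=True)
f=np.load("pics/w5.npz");K=f["camera_matrix"];T=f["cam_to_world"];Z=f["range_z"]
v,u=np.mgrid[0:384,0:512]
P=np.stack([(u-K[0,2])/K[0,0]*Z,-(v-K[1,2])/K[1,1]*Z,-Z],-1)@T[:3,:3].T+T[:3,3]
m=((P[...,2]>295)&(P[...,2]<330)&(Z>0)&(u>190)&(u<325)&(v<290)).astype(np.uint8)
n,l,s,c=cv2.connectedComponentsWithStats(m)
for k in range(1,n):
    if s[k,4]>200:
        q=P[l==k];print(s[k],q.mean(0),cv2.minEnclosingCircle(q[:,:2].astype(np.float32)))
E
```

```text
eyelet 0.58 [254.6 101.9] [490.4  266.4   89.18] z108 [490.32 265.76 108.  ] z100 [490.35 266.03 100.  ]
thermometer 0.69 [255.9 228.5] [477.08 202.96 312.48] z108 [459.15 125.24 108.  ] z100 [458.45 122.2  100.  ]
  ext 0.79 [256.8 242.6  98.8  96.4]
8.3 [472.41 184.95 286.65] [ 0.31 -0.13  1.34 -0.    1.94  0.53] [-0.25 -0.87 -0.82] 48.16642064671346 19.999883472919464
[[ 0.23  0.97 -0.  ]
 [ 0.97 -0.23 -0.  ]
 [-0.   -0.   -1.  ]]
[ 191  209  134   81 8131] [474.59 190.35 311.88] ((475.3921813964844, 194.62820434570312), 32.75747299194336)
```

View pics/w5.png

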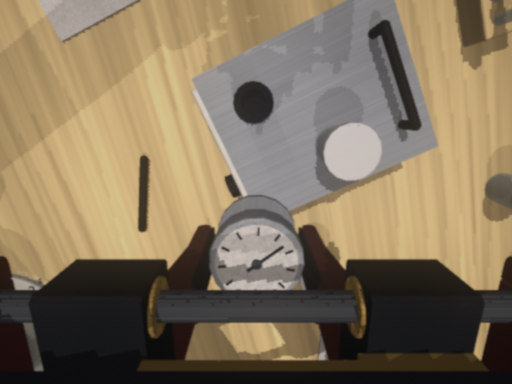

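```bash
python3 ring.py w5 254 102; python3 - <<'E'
from h import *
np.set_printoptions(precision=2,suppress=True)
f=np.load("pics/w5.npz")
for uv in ((256.5,264),(256.5,250),(215,262),(298,262)): print(uv,depth_pt(f,uv))
# head: fit 24 mm circle to silhouette front edge of the top face
K=f["camera_matrix"];T=f["cam_to_world"];Z=f["range_z"]
for c in (225,240,256,272,287):
    col=Z[190:285,c]; print(c,[(190+i,round(float(depth_pt(f,(c,190+i))[2]),1),round(float(depth_pt(f,(c,190+i))[1]),1)) for i in range(4,90,6) if col[i]>0])
g=cv2.resize(f["pixels"][180:300,196:316],(600,600),interpolation=cv2.INTER_CUBIC);cv2.imwrite("pics/d.png",g[...,::-1])
E
```

```text
[(66, 78), (68, 263), (70, 29), (86, 13), (88, 344), (90, 107), (98, 1159), (100, 7974), (102, 757), (104, 180), (106, 635), (108, 56)]
[ 234   82   39   41 1244] [253.11 102.02]
ellipse ((253.1097412109375, 102.02719116210938), (37.65522003173828, 40.20572280883789), 171.19052124023438) z108 [488.74 265.99 108.  ] z102 [488.74 266.2  102.  ]
(256.5, 264) [473.27 185.24 313.27]
(256.5, 250) [474.81 191.89 312.04]
(215, 262) [453.53 190.19 311.91]
(298, 262) [493.18 181.06 312.06]
225 [(194, -1.3, 149.0), (200, -1.5, 139.7), (206, -1.2, 130.5), (212, 272.8, 202.4), (218, 273.6, 199.0), (224, 303.7, 205.5), (230, 311.1, 205.0), (236, 312.0, 202.4), (242, 312.0, 199.4), (248, 312.4, 196.5), (254, 312.2, 193.4), (260, 312.2, 190.3), (266, 312.3, 187.2), (272, 312.0, 183.9), (278, 312.0, 180.7)]
240 [(194, 51.7, 156.9), (200, 273.3, 207.8), (212, 298.3, 208.2), (218, 308.1, 208.3), (224, 311.5, 206.5), (230, 312.2, 203.8), (236, 312.4, 200.9), (242, 312.2, 197.8), (248, 312.2, 194.8), (254, 312.0, 191.6), (260, 312.2, 188.6), (266, 312.2, 185.5), (272, 312.1, 182.2), (278, 311.9, 178.9)]

[... 259 characters left out ...]
66, 313.3, 184.3), (272, 312.0, 180.4), (278, 312.2, 177.3)]
272 [(194, 101.1, 160.5), (200, 273.0, 203.4), (206, 273.7, 200.0), (212, 298.7, 204.7), (218, 308.6, 205.0), (224, 311.8, 203.2), (230, 312.3, 200.4), (236, 312.1, 197.3), (242, 312.0, 194.3), (248, 312.1, 191.2), (254, 312.2, 188.2), (260, 312.2, 185.1), (266, 312.1, 181.9), (272, 312.1, 178.7), (278, 312.1, 175.4)]
287 [(194, 100.9, 156.5), (200, 100.8, 149.3), (206, 101.0, 142.1), (212, 273.3, 194.2), (218, 273.6, 190.5), (224, 306.2, 199.4), (230, 311.4, 198.4), (236, 311.8, 195.6), (242, 312.2, 192.7), (248, 312.1, 189.6), (254, 312.6, 186.8), (260, 312.0, 183.3), (266, 312.1, 180.2), (272, 312.4, 177.1), (278, 312.0, 173.6)]
```

View pics/d.png

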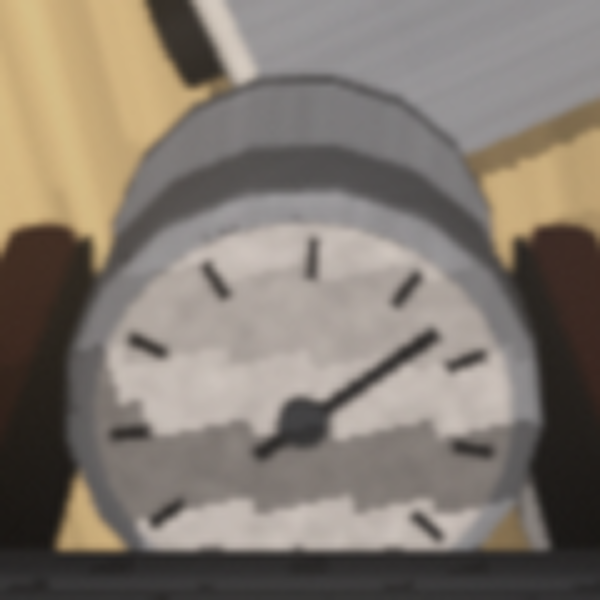

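The dial pivot at (256,264) puts the thermometer's axis within 1 mm of the gripper's centre line. The head is level at z 312, so the origin sits 17.6 mm below the TCP. The eyelet at (253,102) is about (489.5, 265). I'll move above it and drop partway.

Request:
move_arm:
  moves:
    - {"translation": [0.8,0,0],"twist": 0,"fingers": 170}
    - {"translation": [2.4,-0.1,0],"twist": 0,"fingers": 170}
    - {"translation": [4.4,-0.1,0],"twist": 0,"fingers": 170}
    - {"translation": [6.2,-0.2,0],"twist": 0,"fingers": 170}
    - {"translation": [7.4,-0.2,0.5],"twist": 0,"fingers": 170}
    - {"translation": [8.1,-0.2,2],"twist": 0,"fingers": 170}
    - {"translation": [8.1,-0.2,4],"twist": 0,"fingers": 170}
    - {"translation": [8.1,-0.2,5.5],"twist": 0,"fingers": 170}

```text
time: 8.97
tool_pos: [488.6, 265.2, 229.6]
ee_rot: [0.783, 0.623, -0.001, -0.0]
contact_force: [0.2, -0.1, -0.8]
gripper_width: 47.7
grasp_force: 20.0
```

Request:
move_arm:
  moves:
    - {"translation": [0,0,0.5],"twist": 0,"fingers": 170}
    - {"translation": [0,0,1],"twist": 0,"fingers": 170}
    - {"translation": [0,0,1],"twist": 0,"fingers": 170}
    - {"translation": [0,0,1],"twist": 0,"fingers": 170}
    - {"translation": [0,0,1],"twist": 0,"fingers": 170}
    - {"translation": [0,0,1],"twist": 0,"fingers": 170}
    - {"translation": [0,0,1],"twist": 0,"fingers": 170}
    - {"translation": [0,0,1],"twist": 0,"fingers": 170}

```text
time: 9.63
tool_pos: [489.0, 264.3, 222.2]
ee_rot: [0.783, 0.622, 0.0, 0.0]
contact_force: [0.6, 0.0, -0.3]
gripper_width: 47.8
grasp_force: 20.0
```

```bash
python3 - <<'E'
from h import *
np.set_printoptions(precision=1,suppress=True)
p=ctrl.capture("side"); s=ctrl.capture("scene")
cv2.imwrite("pics/e.png",np.hstack([cv2.resize(p["pixels"][80:180,150:250],(400,400)),cv2.resize(s["pixels"][150:250,310:410],(400,400))])[...,::-1])
o=ctrl.get_obs();t=o["tool_pos"];print(o["time"],t,o["contact_force"],o["gripper_width"])
def proj(p,X):
    T=np.linalg.inv(p["cam_to_world"]);c=T[:3,:3]@X+T[:3,3];c=np.array(p["camera_matrix"])@[c[0],-c[1],-c[2]];return c[:2]/c[2]
tip=t+[.8,0,-92.6]; 
for n,c,(a,b) in (("side",p,(150,80)),("scene",s,(310,150))):
    print(n,"tip in crop",(proj(c,tip)-[a,b])*4,"eyelet",(proj(c,np.array([489.5,265,108]))-[a,b])*4)
E
```

```text
9.7333 [488.8 264.3 221.9] [ 0.4  0.4 -1. ] 47.76203266945659
side tip in crop [191.1 220.7] eyelet [194.7 246.1]
scene tip in crop [220.7 172.7] eyelet [214.8 193.8]
```

View pics/e.png

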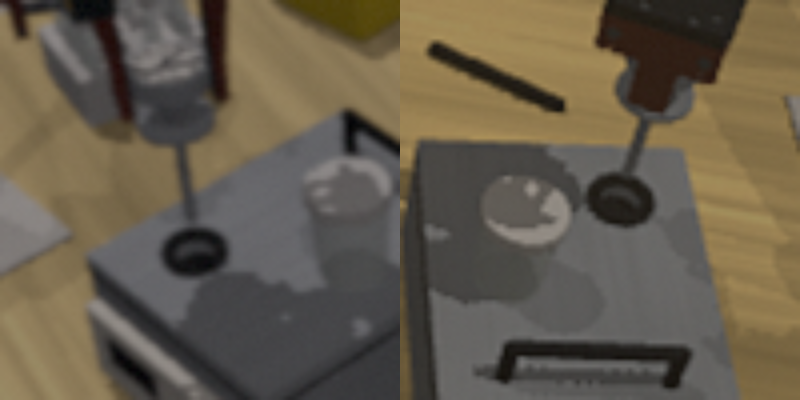

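Relative to the eyelet, the stem tip is where it should be in both views: side tip (191,221) over ring (195,249), scene tip (229,175) over ring (221,197). Lowering.

Request:
move_arm:
  moves:
    - {"translation": [0,0,0.8],"twist": 0,"fingers": 170}
    - {"translation": [0,0,2],"twist": 0,"fingers": 170}
    - {"translation": [0,0,3.2],"twist": 0,"fingers": 170}
    - {"translation": [0,0,4.4],"twist": 0,"fingers": 170}
    - {"translation": [0,0,5.5],"twist": 0,"fingers": 170}
    - {"translation": [0,0,6.5],"twist": 0,"fingers": 170}
    - {"translation": [0,0,7.4],"twist": 0,"fingers": 170}
    - {"translation": [0,0,8],"twist": 0,"fingers": 170}

```text
time: 10.4
tool_pos: [488.3, 264.2, 139.8]
ee_rot: [0.783, 0.622, -0.001, -0.0]
contact_force: [0.1, -0.7, -1.4]
gripper_width: 48.0
grasp_force: 20.0
```

Request:
move_arm:
  moves:
    - {"translation": [0,0,0.2],"twist": 0,"fingers": 170}
    - {"translation": [0,0,0.4],"twist": 0,"fingers": 170}
    - {"translation": [0,0,0.6],"twist": 0,"fingers": 170}
    - {"translation": [0,0,0.8],"twist": 0,"fingers": 170}
    - {"translation": [0,0,1.0],"twist": 0,"fingers": 170}
    - {"translation": [0,0,1.15],"twist": 0,"fingers": 170}
    - {"translation": [0,0,1.3],"twist": 0,"fingers": 170}
    - {"translation": [0,0,1.3],"twist": 0,"fingers": 170}

```text
time: 11.07
tool_pos: [488.6, 264.3, 128.3]
ee_rot: [0.783, 0.622, -0.0, -0.0]
contact_force: [-0.2, 0.0, -0.7]
gripper_width: 47.8
grasp_force: 20.0
```

Request:
move_arm:
  moves:
    - {"translation": [0,0,0.05],"twist": 0,"fingers": 170}
    - {"translation": [0,0,0.1],"twist": 0,"fingers": 170}
    - {"translation": [0,0,0.15],"twist": 0,"fingers": 170}
    - {"translation": [0,0,0.2],"twist": 0,"fingers": 170}
    - {"translation": [0,0,0.25],"twist": 0,"fingers": 170}
    - {"translation": [0,0,0.25],"twist": 0,"fingers": 170}
    - {"translation": [0,0,0.25],"twist": 0,"fingers": 170}
    - {"translation": [0,0,0.25],"twist": 0,"fingers": 170}

```text
time: 11.73
tool_pos: [488.8, 264.3, 126.2]
ee_rot: [0.783, 0.622, 0.0, 0.0]
contact_force: [-0.3, -0.3, -1.3]
gripper_width: 47.8
grasp_force: 20.0
```

Request:
move_arm:
  moves:
    - {"translation": [0,0,0.03],"twist": 0,"fingers": 170}
    - {"translation": [0,0,0.06],"twist": 0,"fingers": 170}
    - {"translation": [0,0,0.1],"twist": 0,"fingers": 170}
    - {"translation": [0,0,0.1],"twist": 0,"fingers": 170}
    - {"translation": [0,0,0.1],"twist": 0,"fingers": 170}
    - {"translation": [0,0,0.1],"twist": 0,"fingers": 170}
    - {"translation": [0,0,0.1],"twist": 0,"fingers": 170}
    - {"translation": [0,0,0.1],"twist": 0,"fingers": 170}

```text
time: 12.4
tool_pos: [488.8, 264.3, 125.1]
ee_rot: [0.783, 0.622, -0.0, 0.0]
contact_force: [0.6, 0.2, -0.3]
gripper_width: 47.6
grasp_force: 20.0
```

Request:
move_arm:
  moves:
    - {"translation": [0,0,0.03],"twist": 0,"fingers": 170}
    - {"translation": [0,0,0.06],"twist": 0,"fingers": 170}
    - {"translation": [0,0,0.1],"twist": 0,"fingers": 170}
    - {"translation": [0,0,0.1],"twist": 0,"fingers": 170}
    - {"translation": [0,0,0.1],"twist": 0,"fingers": 170}
    - {"translation": [0,0,0.1],"twist": 0,"fingers": 170}
    - {"translation": [0,0,0.1],"twist": 0,"fingers": 170}
    - {"translation": [0,0,0.1],"twist": 0,"fingers": 170}

```text
time: 13.07
tool_pos: [488.8, 264.4, 124.8]
ee_rot: [0.783, 0.622, 0.0, 0.0]
contact_force: [-2.8, -0.8, 6.7]
gripper_width: 47.4
grasp_force: 20.0
```

The force rose to 6.7 N, so the collar is on the rim. I'll ease off slightly, release, and go straight up.

Request:
move_arm:
  moves:
    - {"translation": [0,0,-0.05],"twist": 0,"fingers": 130}
    - {"translation": [0,0,-0.05],"twist": 0,"fingers": 115}
    - {"translation": [0,0,-0.05],"twist": 0,"fingers": 100}
    - {"translation": [0,0,-0.05],"twist": 0,"fingers": 80}
    - {"translation": [0,0,-0.05],"twist": 0,"fingers": 50}
    - {"translation": [0,0,-0.05],"twist": 0,"fingers": 20}
    - {"translation": [0,0,-0.05],"twist": 0,"fingers": 10}
    - {"translation": [0,0,-0.05],"twist": 0,"fingers": 10}

```text
time: 13.73
tool_pos: [488.8, 264.3, 124.5]
ee_rot: [0.783, 0.622, -0.0, -0.0]
contact_force: [-0.4, 0.3, -0.1]
gripper_width: 82.3
grasp_force: 0.0
```

Request:
move_arm:
  moves:
    - {"translation": [0,0,-0.5],"twist": 0,"fingers": 10}
    - {"translation": [0,0,-1.5],"twist": 0,"fingers": 10}
    - {"translation": [0,0,-3],"twist": 0,"fingers": 10}
    - {"translation": [0,0,-5],"twist": 0,"fingers": 10}
    - {"translation": [0,0,-7],"twist": 0,"fingers": 10}
    - {"translation": [0,0,-9],"twist": 0,"fingers": 10}
    - {"translation": [0,0,-10.5],"twist": 0,"fingers": 10}
    - {"translation": [0,0,-11],"twist": 0,"fingers": 10}

```text
time: 14.4
tool_pos: [489.6, 264.7, 239.1]
ee_rot: [0.783, 0.622, 0.003, 0.001]
contact_force: [0.2, 1.3, -0.2]
gripper_width: 84.2
grasp_force: 0.0
```

```bash
python3 look.py w6 thermometer; python3 - <<'E'
from h import *
p=ctrl.capture("side"); s=ctrl.capture("scene")
cv2.imwrite("pics/z.png",np.hstack([cv2.resize(p["pixels"][80:200,140:260],(400,400)),cv2.resize(s["pixels"][140:260,140:400],(400,400))])[...,::-1])
f=np.load("pics/w6.npz");K=f["camera_matrix"];T=f["cam_to_world"];Z=f["range_z"]
v,u=np.mgrid[0:384,0:512]
P=np.stack([(u-K[0,2])/K[0,0]*Z,-(v-K[1,2])/K[1,1]*Z,-Z],-1)@T[:3,:3].T+T[:3,3]
q=P[(np.hypot(P[...,0]-489.6,P[...,1]-264.4)<20)&(P[...,2]>140)&(P[...,2]<165)&(Z>0)]
A=np.c_[q[:,:2]-q[:,:2].mean(0),np.ones(len(q))];print("head plane",np.linalg.lstsq(A,q[:,2],rcond=None)[0],len(q))
E
```

```text
thermometer 0.87 [253.2 189.2] [490.32 274.76 150.49] z108 [487.81 264.68 108.  ] z100 [487.33 262.78 100.  ]
  ext 0.84 [255.5 194.2  54.2  60.1]
14.55 [488.88 264.39 234.96] [ 0.43 -0.03  1.33 -0.    1.84  0.66] [-0.07 -0.29 -0.36] 84.20509374593519 0.0
[[ 0.23  0.97  0.  ]
 [ 0.97 -0.23  0.  ]
 [ 0.    0.   -1.  ]]
head plane [1.59518488e-03 2.02108345e-03 1.50296181e+02] 1662
```

View pics/z.png

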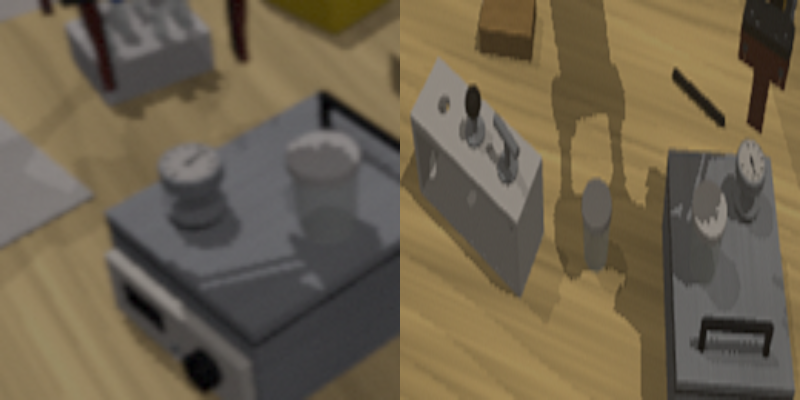

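The thermometer sits level in the eyelet (head top at z 150.3, tilt under 0.2°). The cup still stands, the ball rod and stirrer are in the rack, and the gripper is clear.

```bash
python3 -c "
from bench import ctrl
print(ctrl.job_done())"
```

```text
the job is handed in; nothing more can be done
None
```

The thermometer now stands in the bath's eyelet with its collar on the rim and the gripper clear, the stirrer and ball rod are still in the rack, and the job was handed in at about 14.6 s.

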